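# Stack timber on a stand with spacer strips

### The arm

A 7-joint arm with a two-finger parallel gripper is mounted at the origin on a cart in front of the work surface, level with it; the furniture and walls round the work are solid. World frame = base frame: x ahead of the robot, y to its left, z up, the work surface at z = 0. Lengths are in m, angles in rad, forces in N, time in s.
With the tool pointing down it reaches from about 0.4 to 0.9 m from the base axis. Payload 5.5 kg.
Tool frame: the origin (TCP) lies midway between the tips of the shut fingers; the grasp point (between the pads) lies 19 mm behind it (r.tcp_to_grasp is the distance from the TCP to the grasp point, in m); z points along the fingers, y is the direction in which the jaws open and shut (so a half turn about z gives the same grasp; the last joint's range is limited). The gripper opens to 85 mm and grips with 20 to 120 N. Pads are 22 mm wide; open, the fingers measure 114 mm over their backs; the gripper's body (76 mm by 85 mm) begins 54 mm behind the grasp point. The pads swing forward as they close: fully open they stand 13 mm farther back than shut.
Start: joints at [0.263, 0.501, -0.427, 1.55, 0.221, 1.138, -0.21], TCP at [0.65, 0, 0.231] pointing down, gripper open.
Joint ranges: [-2.88, 2.88], [-0.31, 2.03], [-1.54, 1.56], [0.2, 2.42], [-1.41, 4.55], [0.19, 2.02], [-2.57, 2.57]. Speed limits (rad/s): [2.57, 2.57, 3.14, 3.14, 3.14, 3.14, 3.14].

### API

Orientations are given as a rotation vector (axis times angle).
In Python, from bench import monitor, capture, get_calibration, job_done, r gives the robot as it stands. The module is installed in compiled form; this text tells all that it offers.
- The arm moves only by the shell command python3 -m pendant 'ROWS' [FORCE]. ROWS is JSON, a list of rows, each a list of 3 entries, a list of its own where there are three numbers: the shift along the tool's x, y, z in cm, then the turn, a rotation vector about the tool's x, y, z in rad, then the finger opening in cm, from 0 to 8.54. A call has 1 to 12 rows; each row is the pose to reach, as a shift and turn from the pose measured when the call began, along the tool's axes at that moment; what a row does not reach only later rows make up. A row lasts 1/8 s, in which the tool goes at most 62.5 mm and 10.7 degrees, less where a joint would pass 70% of its speed; a pose out of reach is approached as far as the arm can. A call with a gripper value outside its range is refused whole. The fingers move at their own pace and stop on an object; FORCE is the grip in N (left out, the last holds). Time passes only in rows, so rows that repeat a pose let the fingers close. It gives the time, the measured TCP pose, the force and the opening at its end, in the units of the state.
- monitor.observe(): the state, without advancing time (a new reading comes with each control period).
- capture(name): name is "scene" or "side" or "wrist"; returns (picture, depth): 400x640x3 uint8, red, green, blue; 400x640 float32, m along the optical axis (not along the pixel's ray), 0 where there is no reading.
- get_calibration(name): a dict with "K" (3x3 intrinsics, pixels), "dist" ([k1, k2, p1, p2, k3] as OpenCV has them; the pictures are not rectified), "T" (4x4, takes a point from camera to world coordinates); the wrist camera has in their place "T_tool_cam" (4x4, takes a point from camera to tool coordinates, whose origin is the TCP and whose axes are the flange's). Camera axes: x right, y up, looking along -z (the intrinsics and any distortion apply to the point x, -y, -z); pixel columns grow to the right and rows downward; lengths in m; the calibration is good to about 2 mm. A picture is of the moment at which its call begins: read the wrist's pose just before it. get_calibration takes no time and is no camera call.
- job_done(): hands the job in, once; it reports no verdict.
The state is a dict: "t": time; "joints": joint angles; "joint_velocities": joint speeds; "tau": joint torques, N m; "tcp_pos": TCP position; "tool_rot": TCP orientation; "wrist_force": force on the tool from outside, world axes, zero at the start; "ft_torque": the same for the moment, N m; "finger_gap": opening from 0.0 (shut) to 1.0 (fully open).
Only numpy, scipy, OpenCV 4.12 (cv2) and the standard library are available. Lean on these libraries where they do the work, as an engineer would, in place of code of your own. Each camera call takes 0.05 s, during which the arm holds its last target. There are 200 camera calls.

### The job

Stack the timber on the stand so that air can get round it: lay the pale board lengthwise over both blue bearers, centred; lay the brown strip and the black strip flat and crosswise on it, one straight above each bearer (whichever way round) and centred on the board's width; lay the red board on the two strips, straight above the pale board; and last stand the steel weight upright, as it stands now, on the middle of the red board. Leave the chisel, the pencil and the brass knob where they lie, and do not let the weight drop or tip over.

Things in the scene. Friction and masses are not known exactly. Their poses are not given: they have to be found in the camera images.
- stand: fixed low stand on the table: a flat plywood spine (190 x 30 x 8 mm) that carries two blue bearers, each 20 mm along x, 80 mm along y and 22 mm high with a flat top. Origin at the centre of the stand on the table surface; x runs along the spine, and the bearers' centres lie at x = -80 mm and x = +80 mm, y = 0. It lies anywhere among the four lanes of the table; its x points roughly away from the robot
- pale_board_center (a point): pale wooden board, loose, a flat plain slab 250 x 60 x 16 mm, lying on the table. The origin is its centre, half-way up; x along its length, y across its width, z up. Grip it across its 60 mm width, in the middle
- red_board_center (a point): red-painted wooden board, loose, a flat plain slab 250 x 50 x 14 mm, lying on the table. The origin is its centre, half-way up; x along its length, y across its width, z up. Grip it across its 50 mm width, in the middle
- brown_strip_center (a point): brown wooden strip (the spacer), loose, 85 x 16 x 10 mm, lying on the green plastic mat (280 x 100 mm, fixed, 3 mm thick, so that the strip's underside is 3 mm above the table). The origin is its centre, half-way up; x along its length, y across its width, z up. The like strips on the raised pale panel at the back are not meant
- black_strip_center (a point): short black wooden strip (the spacer), loose, 52 x 13 x 10 mm, lying on the same 3 mm mat. The origin is its centre, half-way up; x along its length, y across its width, z up
- weight_center (a point): plain steel block (the weight), loose, 70 x 40 x 36 mm (36 mm high), about 0.7 kg, standing on the same 3 mm mat. The origin is its centre, half-way up; x along its 70 mm length, y across its 40 mm width, z up. Grip it across its 40 mm width
- chisel: chisel with beech handle, 246 mm long and up to 23 mm high, lying along the table's front edge; to be left alone. Origin under its middle, y along it
- pencil: red carpenter's pencil, 166 mm long, 8 mm high, lying along the table's front edge; to be left alone. Origin under its middle
- knob: brass knob on its back plate, 32 x 44 mm, 22 mm high, lying near the table's front edge; to be left alone. Origin under its middle

How it is judged:
At the end, for the whole second after the job is handed in: In the stand's frame: pale board centred on the bearers within 12 mm, a strip above each bearer within 12 mm, red board and weight centred within 15 mm; heights within 5 mm; boards along the stand within 0.12 rad, strips crosswise within 0.25 rad; all level within 0.08 rad, at rest (x of pale_board_center in the frame of stand between -0.012 and 0.012 m and y of pale_board_center in the frame of stand between -0.012 and 0.012 m and z of pale_board_center in the frame of stand between 0.025 and 0.035 m and x of red_board_center in the frame of stand between -0.015 and 0.015 m and y of red_board_center in the frame of stand between -0.015 and 0.015 m and z of red_board_center in the frame of stand between 0.05 and 0.06 m and x of weight_center in the frame of stand between -0.015 and 0.015 m and y of weight_center in the frame of stand between -0.015 and 0.015 m and z of weight_center in the frame of stand between 0.075 and 0.085 m and ((x of brown_strip_center in the frame of stand between 0.068 and 0.092 m and y of brown_strip_center in the frame of stand between -0.012 and 0.012 m and z of brown_strip_center in the frame of stand between 0.038 and 0.048 m and x of black_strip_center in the frame of stand between -0.092 and -0.068 m and y of black_strip_center in the frame of stand between -0.012 and 0.012 m and z of black_strip_center in the frame of stand between 0.038 and 0.048 m) or (x of black_strip_center in the frame of stand between 0.068 and 0.092 m and y of black_strip_center in the frame of stand between -0.012 and 0.012 m and z of black_strip_center in the frame of stand between 0.038 and 0.048 m and x of brown_strip_center in the frame of stand between -0.092 and -0.068 m and y of brown_strip_center in the frame of stand between -0.012 and 0.012 m and z of brown_strip_center in the frame of stand between 0.038 and 0.048 m)) and angle between the x axis of each of pale_board_center, red_board_center and the x axis of stand, either way round below 0.12 rad and angle between the x axis of each of brown_strip_center, black_strip_center and the y axis of stand, either way round below 0.25 rad and angle between each of pale_board_center, red_board_center, brown_strip_center, black_strip_center, weight_center's own z axis and vertical below 0.08 rad and linear speed of each of pale_board, red_board, brown_strip, black_strip, weight below 0.02 m/s); the robot touches nothing.
It fails at once if the chisel is disturbed (moved more than 20 mm) (distance of chisel from where it was at the start of the episode above 0.02 m).
It fails at once if the pencil is disturbed (moved more than 20 mm) (distance of pencil from where it was at the start of the episode above 0.02 m).
It fails at once if the knob is disturbed (moved more than 20 mm) (distance of knob from where it was at the start of the episode above 0.02 m).
It fails at once if the weight tips over (more than 0.6 rad) (angle between weight_center's own z axis and vertical above 0.6 rad).
It fails at once if the weight falls (a speed of more than 0.9 m/s, clear of the fingers) (linear speed of weight above 0.9 m/s and contact force between weight and the fingers below 0.1 N).
It also fails if it takes over 120 s, if anything falls off the work surface, if the arm or the gripper's body presses on something with over 40 N, if the wrist force passes 120 N, or if a joint passes its speed limit or range.

## Working session

There is one attempt and no reset: what is moved stays moved. The work goes in short steps, Python scripts to look and compute and a shell command to move; the robot and the scene stay as the last step left them, time stands still between calls to the robot, and variables do not carry over. Pictures are saved under pics/ and viewed, about 12 in all and at most 16, crops included, and the job is handed in when it is done.

```bash
mkdir -p pics; ls; python3 - <<'E'
from bench import monitor,capture,get_calibration,r
import cv2,numpy as np
s=monitor.observe();print({k:np.round(v,3).tolist() for k,v in s.items()})
for n in("scene","side"):
    p,d=capture(n);c=get_calibration(n);print(n,c["K"],c["dist"],c["T"])
    cv2.imwrite(f"pics/{n}0.png",p[:,:,::-1]);np.save(f"{n}0.npy",d)
print(get_calibration("wrist"))
E
```

```text
pics
{'t': 0.0, 'joints': [0.263, 0.502, -0.427, 1.551, 0.221, 1.138, -0.21], 'joint_velocities': [0.0, -0.0, 0.0, 0.0, 0.002, -0.002, -0.001], 'tau': [0.0, -56.952, -5.817, -28.094, 0.011, 0.012, 0.0], 'tcp_pos': [0.649, -0.0, 0.23], 'tool_rot': [-2.22, -2.22, 0.002], 'wrist_force': [0.24, -0.119, 0.407], 'ft_torque': [0.011, 0.036, -0.014], 'finger_gap': 1.0}
scene [[428.05243997   0.         318.56398011]
 [  0.         428.05243997 198.83586859]
 [  0.           0.           1.        ]] [0.02983663 0.         0.         0.         0.        ] [[ 0.52433252  0.56337553 -0.63850092 -0.08553136]
 [-0.85147587  0.35395072 -0.38692084 -0.37259849]
 [ 0.00801612  0.7465433   0.66528854  0.66601178]
 [ 0.          0.          0.          1.        ]]
side [[456.01369341   0.         313.33443541]
 [  0.         456.01369341 196.40532757]
 [  0.           0.           1.        ]] [-0.12293026  0.          0.          0.          0.        ] [[ 0.99965728  0.0198633  -0.01705201  0.50710222]
 [-0.02581603  0.63995079 -0.76798211 -0.93662041]
 [-0.00434221  0.76815912  0.64024425  0.85015999]
 [ 0.          0.          0.          1.        ]]
{'K': array([[282.28321915,   0.        , 324.59746955],
       [  0.        , 282.28321915, 206.10493591],
       [  0.        ,   0.        ,   1.        ]]), 'dist': array([0.00085389, 0.        , 0.        , 0.        , 0.        ]), 'T_tool_cam': array([[-9.58630065e-04,  9.50339654e-01,  3.11213146e-01,
         7.88127549e-02],
       [ 9.99999112e-01,  6.22934640e-04,  1.17806631e-03,
         1.04443616e-03],
       [ 9.25697681e-04,  3.11213999e-01, -9.50339408e-01,
        -1.43104344e-01],
       [ 0.00000000e+00,  0.00000000e+00,  0.00000000e+00,
         1.00000000e+00]])}
```

View pics/scene0.png

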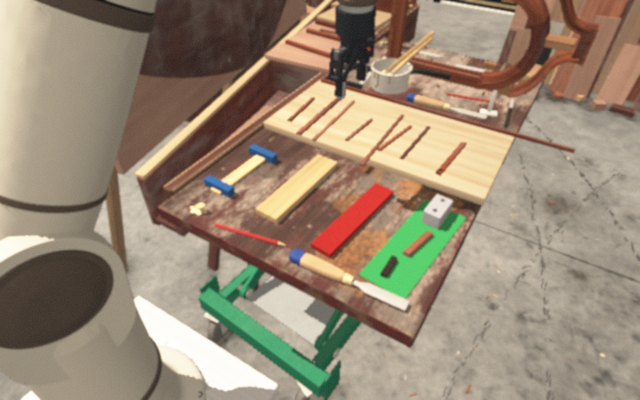

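View pics/side0.png

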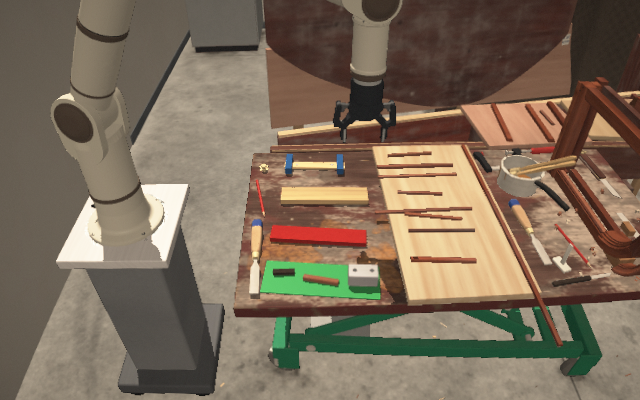

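The stand is at the left (bearers at about (220,186) and (263,154) in scene). Going to the right come the pale board, the red board, and the green mat with the black strip (389,267), brown strip (418,243) and weight (438,210). Next I measure them.

```bash
cat > h.py <<'E'
import cv2,numpy as np
from scipy.spatial.transform import Rotation as R
from bench import monitor,capture,get_calibration
def cam(n,s=None):
    c=get_calibration(n)
    if n!="wrist": return c["K"],c["dist"],c["T"]
    T=np.eye(4);T[:3,:3]=R.from_rotvec(s["tool_rot"]).as_matrix();T[:3,3]=s["tcp_pos"]
    return c["K"],c["dist"],T@c["T_tool_cam"]
def rays(K,D,T,uv):
    p=cv2.undistortPoints(np.float64(uv).reshape(-1,1,2),K,D).reshape(-1,2)
    return np.c_[p[:,0],-p[:,1],-np.ones(len(p))]@T[:3,:3].T, T[:3,3]
def onplane(K,D,T,uv,z):
    d,o=rays(K,D,T,uv); return (o+d*((z-o[2])/d[:,2])[:,None])[:,:2]
def cloud(p,d,K,D,T):
    v,u=np.mgrid[:400,:640]; dr,o=rays(K,D,T,np.c_[u.ravel(),v.ravel()])
    return (o+dr*d.ravel()[:,None]).reshape(400,640,3)
# hsv lo, hi, top z, box (xmin,xmax,ymin,ymax)
C=dict(blue=((100,120,50),(125,255,255)),red=((174,150,80),(180,255,255)),red2=((0,190,110),(4,255,255)),
 pale=((14,50,120),(28,190,255)),black=((0,0,0),(180,255,55)),brown=((3,90,50),(14,230,190)),grey=((0,0,90),(180,40,255)),green=((50,90,80),(80,255,255)))
def mask(p,c):
    h=cv2.cvtColor(p,cv2.COLOR_RGB2HSV); m=cv2.inRange(h,*C[c])
    if c=="red": m|=cv2.inRange(h,*C["red2"])
    return m>0
def rect(xy):
    (cx,cy),(w,h),a=cv2.minAreaRect(np.float32(xy*1000)); 
    if w<h: w,h,a=h,w,a+90
    return np.round([cx,cy,w,h,(a+90)%180-90],1)
E
python3 - <<'E'
from h import *
for n in("scene","side"):
    p=cv2.imread(f"pics/{n}0.png")[:,:,::-1].copy();d=np.load(f"{n}0.npy");k=cam(n);X=cloud(p,d,*k)
    box=(X[...,0]>.3)&(X[...,0]<.75)&(abs(X[...,1])<.45)&(X[...,2]<.06)&(d>0)
    print(n)
    g=mask(p,"green")&box;gx=X[g];print("green z",np.median(gx[:,2]),rect(gx[:,:2]))
    hull=cv2.convexHull(np.argwhere(g)[:,::-1].astype(np.int32));ins=cv2.fillConvexPoly(np.zeros((400,640),np.uint8),hull,1)>0
    for c,z in(("blue",.022),("red",.014),("pale",.016),("black",.013),("brown",.013),("grey",.039)):
        m=mask(p,c)&box&(abs(X[...,2]-z)<.006)
        if c in("black","brown"): m&=ins
        num,lab,st,ce=cv2.connectedComponentsWithStats(m.astype(np.uint8))
        for i in np.argsort(-st[1:,4])[:2 if c!="red" else 1]+1:
            q=lab==i
            if st[i,4]<30: continue
            uv=np.argwhere(q)[:,::-1]
            xy=onplane(*k,uv,z);print(c,st[i,4],ce[i].round(),"plane",rect(xy),xy.mean(0).round(4),"zmed",np.median(X[q][:,2]).round(4))
E
```

```text
scene
green z -0.508144507288473 [510.3  47.  712.8 289.  -84.4]
blue 191 [219. 184.] plane [451.9 228.2  83.1  21.   87.1] [0.4521 0.2275] zmed 0.0222
blue 166 [262. 152.] plane [611.  220.7  81.7  24.   87.3] [0.6112 0.2206] zmed 0.0223
red 1666 [351. 220.] plane [532.5 -89.9 247.6  49.2  -6.3] [ 0.5219 -0.0894] zmed 0.0149
pale 1867 [296. 187.] plane [558.2  72.6 254.8  65.2  -2.2] [0.5487 0.0731] zmed 0.0169
pale 655 [326. 268.] plane [ 374.6 -116.5  116.5   32.9  -88.2] [ 0.374  -0.1113] zmed 0.0194
brown 94 [418. 245.] plane [ 533.5 -239.7   84.2   12.1  -16. ] [ 0.5303 -0.2403] zmed 0.0123
grey 431 [438. 206.] plane [ 633.4 -238.6   75.6   40.5   -3.3] [ 0.6329 -0.2389] zmed 0.0398
side
green z 0.002247732612572939 [ 5.670e+02 -1.410e+02  3.656e+02  3.399e+02 -1.000e-01]
blue 93 [339. 163.] plane [615.2 220.1  81.   15.9  86.2] [0.6149 0.2195] zmed 0.0226
blue 89 [289. 162.] plane [456.1 228.1  86.   17.4  87.1] [0.4562 0.2292] zmed 0.0225
red 1370 [318. 235.] plane [536.5 -90.1 246.6  56.5  -5.6] [ 0.5376 -0.0899] zmed 0.0143
pale 1296 [324. 194.] plane [560.5  72.2 249.2  67.7  -1.8] [0.5607 0.0736] zmed 0.0164
pale 300 [256. 241.] plane [ 377.5 -113.1  119.    26.4  -86.5] [ 0.3769 -0.1109] zmed 0.0187
black 32 [283. 273.] plane [ 4.494e+02 -2.175e+02  4.790e+01  6.300e+00  4.000e-01] [ 0.4488 -0.2175] zmed 0.0103
brown 177 [321. 279.] plane [ 537.8 -238.2   82.6   16.1  -13.4] [ 0.5386 -0.2384] zmed 0.012
grey 386 [363. 271.] plane [ 637.5 -239.9   67.4   39.8   -2.1] [ 0.6368 -0.2398] zmed 0.0391
```

```bash
python3 -m pendant '[[[5,-6,-1],[0,0,0],8.5],[[10,-12,-2],[0,0,0],8.5],[[10,-12,-2],[0,0,0],8.5],[[10,-12,-2],[0,0,0],8.5],[[10,-12,-2],[0,0,0],8.5],[[10,-12,-2],[0,0,0],8.5]]' 60
cat > look.py <<'E'
import sys
from h import *
# usage: look.py name colour:z ...
s=monitor.observe();p,d=capture("wrist");k=cam("wrist",s);X=cloud(p,d,*k)
cv2.imwrite(f"pics/{sys.argv[1]}.png",p[:,:,::-1])
print("tcp",np.round(s["tcp_pos"],4),np.round(s["tool_rot"],3),"gap",round(s["finger_gap"]*85.4,1),"F",np.round(s["wrist_force"],1),"t",round(s["t"],1))
box=(X[...,0]>.3)&(X[...,0]<.75)&(abs(X[...,1])<.45)&(d>0)
hull=cv2.convexHull(np.argwhere(mask(p,"green")&box&(abs(X[...,2]-.003)<.006))[:,::-1].astype(np.int32)) if (mask(p,"green")&box).sum()>500 else None
for a in sys.argv[2:]:
    c,z=a.split(":");z=float(z)
    m=mask(p,c)&box&(abs(X[...,2]-z)<.005)
    if z<.014 and hull is not None: m&=cv2.fillConvexPoly(np.zeros((400,640),np.uint8),hull,1)>0
    m=cv2.morphologyEx(m.astype(np.uint8),cv2.MORPH_CLOSE,np.ones((3,3)))
    n,lab,st,ce=cv2.connectedComponentsWithStats(m)
    for i in (np.argsort(-st[1:,4])+1)[:2]:
        if st[i,4]<60: continue
        q=lab==i;xy=onplane(*k,np.argwhere(q)[:,::-1],z)
        print(c,st[i,4],ce[i].round(),"rect",rect(xy),"mean",(xy.mean(0)*1000).round(1),"z",np.median(X[q][:,2]).round(4))
E
python3 look.py w1 blue:.022 pale:.016 red:.014
python3 - <<'E'
from h import *
d=np.load("scene0.npy");X=cloud(None,d,*cam("scene")).reshape(-1,3)
for y in np.arange(.2,.45,.02):
    q=(abs(X[:,1]-y)<.01)&(X[:,0]>.4)&(X[:,0]<.66)&(X[:,2]>-.05)&(X[:,2]<.2)
    print(round(y,2),q.sum(),np.percentile(X[q,2],98).round(3) if q.sum() else '')
E
```

```text
t: 0.85
tcp_pos: [0.5301, 0.0987, 0.2501]
tool_rot: [-2.223, -2.218, 0.003]
wrist_force: [-0.2, -0.5, 0.6]
finger_gap: 0.992
tcp [0.5301 0.0987 0.2501] [-2.223 -2.218  0.003] gap 84.7 F [-0.2 -0.5  0.6] t 0.8
blue 313 [400.  45.] rect [617.4 249.4  28.1  17.8  89.8] mean [618.4 252.8] z 0.0226
blue 239 [262.  36.] rect [458.2 260.8  20.5  16.2  85.4] mean [457.8 262.6] z 0.0227
pale 7664 [346. 191.] rect [560.7  75.4 249.3  60.7  -2.2] mean [560.3  76.1] z 0.0166
pale 799 [490.  64.] rect [731.5 219.7 158.7  14.6  89.1] mean [729.9 231.2] z 0.0172
0.2 624 0.024
0.22 624 0.024
0.24 437 0.025
0.26 471 0.024
0.28 418 0.004
0.3 466 0.003
0.32 416 0.002
0.34 518 0.003
0.36 148 0.002
0.38 0 
0.4 0 
0.42 0 
0.44 0
```

View pics/w1.png

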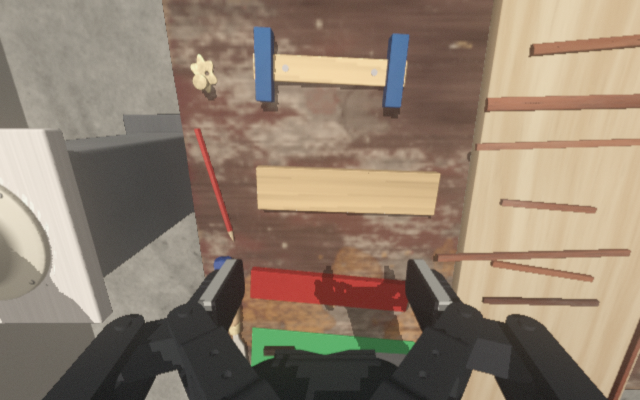

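The wrist view shows the stand's bearers at (264,65) and (397,70), the pale board at (348,191), and the red board at (330,290). Next I turn the tool and go above the pale board.

```bash
python3 -m pendant '[[[-1,1,1],[0,0,0.18],7.5],[[-2.4,2,3],[0,0,0.36],7.5],[[-2.4,3,5],[0,0,0.54],7.5],[[-2.4,3,8],[0,0,0.72],7.5],[[-2.4,3,11],[0,0,0.9],7.5],[[-2.4,3,13],[0,0,1.08],7.5],[[-2.4,3,13],[0,0,1.26],7.5],[[-2.4,3,13],[0,0,1.44],7.5],[[-2.4,3,13],[0,0,1.609],7.5],[[-2.4,3,13],[0,0,1.609],7.5],[[-2.4,3,13],[0,0,1.609],7.5]]' 60
python3 look.py w2 blue:.022 pale:.016
```

```text
t: 2.28
tcp_pos: [0.5598, 0.0745, 0.1197]
tool_rot: [3.141, -0.059, -0.004]
wrist_force: [0.0, -0.4, 0.1]
finger_gap: 0.875
tcp [0.5598 0.0745 0.1197] [ 3.141 -0.059 -0.004] gap 74.7 F [ 0.  -0.4  0.1] t 2.3
blue 609 [110. 148.] rect [618.1 247.6  32.9  17.5  87.8] mean [619.8 251.1] z 0.0226
pale 17584 [322. 178.] rect [561.1  75.4 248.1  59.8  -2.2] mean [579.8  74.7] z 0.0166
pale 98 [26.  1.] rect [727.7 286.   36.9   1.3  87.9] mean [728.  288.6] z 0.0126
```

View pics/w2.png

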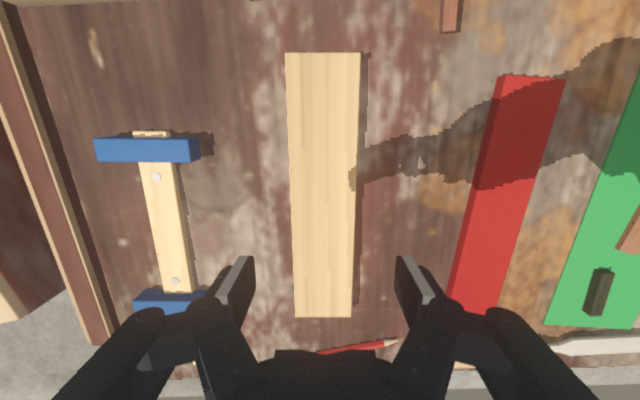

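```bash
python3 -m pendant '[[[0.1,-0.1,5],[0,0,0],7.5],[[0.1,-0.1,9],[0,0,0],7.5],[[0.1,-0.1,11],[0,0,0],7.5],[[0.1,-0.1,11.8],[0,0,0],7.5],[[0.1,-0.1,11.8],[0,0,0],7.5],[[0.1,-0.1,11.8],[0,0,0],5],[[0.1,-0.1,11.8],[0,0,0],5],[[0.1,-0.1,11.8],[0,0,0],5],[[0.1,-0.1,11.8],[0,0,0],5],[[0.1,-0.1,11.8],[0,0,0],5]]' 70
python3 - <<'E'
from h import *
p=cv2.imread("pics/w1.png");h=cv2.cvtColor(p,cv2.COLOR_BGR2HSV)
print([h[v,264].tolist() for v in range(30,105,6)],[h[v,397].tolist() for v in range(36,112,6)])
E
```

```text
t: 3.58
tcp_pos: [0.562, 0.0757, 0.0038]
tool_rot: [-3.141, 0.059, -0.001]
wrist_force: [-2.1, 0.1, 6.7]
finger_gap: 0.681
[[107, 121, 169], [106, 122, 167], [106, 121, 167], [106, 119, 167], [107, 114, 166], [106, 114, 164], [107, 110, 165], [106, 114, 163], [107, 112, 164], [106, 116, 162], [107, 112, 162], [108, 110, 162], [11, 50, 96]] [[107, 122, 165], [107, 122, 163], [106, 121, 164], [107, 120, 164], [107, 115, 164], [107, 116, 161], [106, 116, 161], [107, 112, 161], [107, 116, 160], [107, 116, 158], [107, 118, 158], [107, 117, 157], [0, 44, 75]]
```

```bash
sed -i 's/blue=((100,120,50)/blue=((100,80,50)/' h.py
python3 -m pendant '[[[0,0,-2],[0,0,0],5],[[0,0,-5],[0,0,0],5],[[0,-3,-9],[0,0,0],5],[[0,-6,-12],[0,0,0],5],[[0,-6,-12],[0,0,0],5],[[0,-6,-12],[0,0,0],5]]' 70
python3 look.py w3 blue:.022
python3 - <<'E'
from h import *
for n in("scene","side"):
    p=cv2.imread(f"pics/{n}0.png")[:,:,::-1].copy();d=np.load(f"{n}0.npy");k=cam(n);X=cloud(p,d,*k)
    m=mask(p,"blue")&(abs(X[...,2]-.022)<.004)&(X[...,0]<.75)&(X[...,0]>.4)
    num,lab,st,ce=cv2.connectedComponentsWithStats(m.astype(np.uint8))
    for i in np.argsort(-st[1:,4])[:2]+1: print(n,rect(onplane(*k,np.argwhere(lab==i)[:,::-1],.022)))
import cv2
p=cv2.imread("pics/w1.png")[:,:,::-1].copy();m=mask(p,"blue").astype(np.uint8);m[120:]=0
T=np.eye(4);T[:3,:3]=R.from_rotvec([-2.223,-2.218,.003]).as_matrix();T[:3,3]=[.5301,.0987,.2501]
c=get_calibration("wrist");k=(c["K"],c["dist"],T@c["T_tool_cam"])
num,lab,st,ce=cv2.connectedComponentsWithStats(m)
for i in np.argsort(-st[1:,4])[:2]+1:
    uv=np.argwhere(lab==i)[:,::-1];print("w1",st[i],rect(onplane(*k,uv,.022)))
E
```

```text
t: 4.32
tcp_pos: [0.5641, 0.1349, 0.1245]
tool_rot: [3.141, -0.059, 0.002]
wrist_force: [0.1, -0.9, -1.2]
finger_gap: 0.677
tcp [0.5641 0.1349 0.1245] [ 3.141e+00 -5.900e-02  2.000e-03] gap 57.8 F [ 0.1 -0.9 -1.2] t 4.3
blue 1968 [214. 152.] rect [617.  226.7  76.   18.8  87.8] mean [617.1 227.2] z 0.0226
blue 113 [203. 302.] rect [466.6 262.7  20.7   8.5 -79.3] mean [465.8 263.4] z 0.0224
scene [453.8 228.9  84.8  22.6  87. ]
scene [614.  223.3  80.5  24.3  87.3]
side [456.6 228.   86.   20.1  87.9]
side [615.4 223.   86.5  16.   86.2]
w1 [ 385   34   24   73 1196] [616.5 227.   78.5  20.9  88.6]
w1 [ 254   27   18   74 1164] [457.3 234.4  78.6  19.9  86.4]
```

View pics/w3.png

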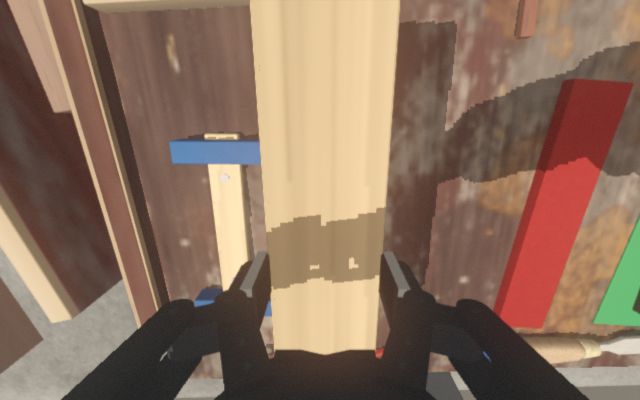

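The board is held; the far bearer is at about (215,152) in view, partly hidden. I carry it over the stand and set it down.

```bash
python3 -m pendant '[[[-1,-4,0],[0,0,0],5],[[-3,-9.4,0],[0,0,0],5],[[-3,-9.4,2],[0,0,0],5],[[-3,-9.4,5],[0,0,0],5],[[-3,-9.4,8],[0,0,0],5],[[-3,-9.4,9.2],[0,0,0],5],[[-3,-9.4,9.6],[0,0,0],5],[[-3,-9.4,9.8],[0,0,0],5],[[-3,-9.4,9.8],[0,0,0],5]]' 70
python3 look.py w4 blue:.022 pale:.038
```

```text
t: 5.5
tcp_pos: [0.538, 0.2293, 0.0265]
tool_rot: [3.141, -0.061, 0.002]
wrist_force: [-1.0, -0.5, -1.1]
finger_gap: 0.668
tcp [0.538  0.2293 0.0265] [ 3.141e+00 -6.100e-02  2.000e-03] gap 57.1 F [-1.  -0.5 -1.1] t 5.5
blue 437 [251. 117.] rect [618.4 262.   19.    5.6  -2.9] mean [618.5 262. ] z 0.0225
pale 44258 [325. 163.] rect [572.5 227.  178.   59.9  -2.3] mean [591.2 226.3] z 0.0392
```

```bash
python3 -m pendant '[[[0,0,0.1],[0,0,0],5],[[0,0,0.15],[0,0,0],5],[[0,0,0.15],[0,0,0],7.5],[[0,0,0.15],[0,0,0],7.5],[[0,0,0.15],[0,0,0],7.5],[[0,0,0.1],[0,0,0],7.5],[[0,0,-4],[0,0,0],7.5],[[0,0,-9],[0,0,0],7.5],[[0,2,-14],[0,0,0],7.5],[[0,2,-18],[0,0,0],7.5],[[0,2,-18],[0,0,0],7.5],[[0,2,-18],[0,0,0],7.5]]' 70
python3 look.py w5 blue:.022 pale:.038
```

```text
t: 7.05
tcp_pos: [0.5366, 0.2094, 0.2062]
tool_rot: [3.141, -0.061, 0.001]
wrist_force: [-0.0, 0.2, 0.1]
finger_gap: 0.876
tcp [0.5366 0.2094 0.2062] [ 3.141e+00 -6.100e-02  1.000e-03] gap 74.8 F [-0.   0.2  0.1] t 7.0
blue 287 [513. 291.] rect [379.3 -40.8  26.6  23.9 -89.2] mean [379.  -41.1] z 0.0197
blue 88 [273. 115.] rect [618.  261.5  17.    5.5  -5.4] mean [617.9 261.9] z 0.0226
pale 11529 [306. 171.] rect [537.3 228.8 248.4  59.8  -2.3] mean [552.1 228.1] z 0.0387
```

View pics/w5.png

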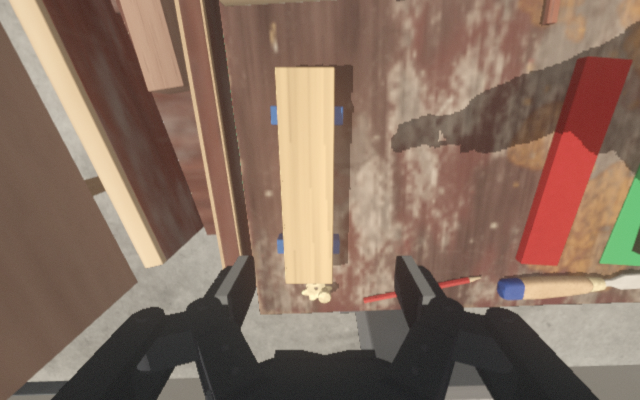

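The pale board lies lengthwise across both bearers; blue ends show on both sides at (274,115)/(339,115) and (281,244)/(336,244).

```bash
python3 - <<'E'
from h import *
p=cv2.imread("pics/w5.png")[:,:,::-1].copy();h=cv2.cvtColor(p,cv2.COLOR_RGB2HSV)
m=cv2.inRange(h,(98,70,30),(125,255,255));m[:,360:]=0;m[:90]=0;m[270:]=0;m[:,:265]=0
T=np.eye(4);T[:3,:3]=R.from_rotvec([3.141,-.061,.001]).as_matrix();T[:3,3]=[.5366,.2094,.2062]
c=get_calibration("wrist");k=(c["K"],c["dist"],T@c["T_tool_cam"])
num,lab,st,ce=cv2.connectedComponentsWithStats(m)
for i in range(1,num):
    if st[i,4]>10:
        xy=onplane(*k,np.argwhere(lab==i)[:,::-1],.022);print(st[i],xy.min(0).round(4),xy.max(0).round(4))
E
python3 -m pendant '[[[-1,6,0],[0,0,0],7.5],[[-2,12,0],[0,0,0],7.5],[[-2,18,0],[0,0,0],6],[[-2,24,0],[0,0,0],5],[[-2,30,1],[0,0,0],4],[[-2,36,2],[0,0,0],4],[[-2,42,4],[0,0,0],4],[[-2,44,5],[0,0,0],4],[[-2,44,5],[0,0,0],4],[[-2,44,5],[0,0,0],4],[[-2,44,5],[0,0,0],4]]' 70
python3 look.py w6 black:.013 brown:.013 grey:.039 red:.014
```

```text
[271 106   6  18  98] [0.6096 0.259 ] [0.6276 0.2652]
[341 107   2   7  13] [0.6172 0.1859] [0.6235 0.1872]
[277 240   6  13  66] [0.4501 0.2655] [0.4672 0.2721]
t: 8.48
tcp_pos: [0.4997, -0.2277, 0.156]
tool_rot: [3.141, -0.056, -0.001]
wrist_force: [0.2, 1.2, -0.0]
finger_gap: 0.47
tcp [ 0.4997 -0.2277  0.156 ] [ 3.141e+00 -5.600e-02 -1.000e-03] gap 40.1 F [ 0.2  1.2 -0. ] t 8.5
brown 134 [337. 146.] rect [ 541.5 -240.9   76.1    3.6  -13.2] mean [ 548.3 -243.2] z 0.0135
brown 74 [330. 128.] rect [ 567.5 -236.7   26.5    3.9  -11.7] mean [ 566.8 -236.2] z 0.0112
grey 4178 [330.  42.] rect [ 634.  -237.6   62.8   39.4   -4.4] mean [ 635.1 -237.7] z 0.0395
```

View pics/w6.png

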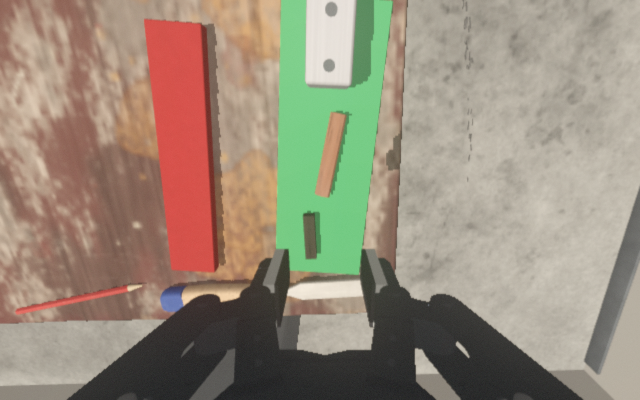

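Red board (185,148), weight (331,40), brown strip (331,155), black strip (310,236). Strips are better segmented as "not green" inside the mat.

```bash
cat > strips.py <<'E'
import sys
from h import *
s=monitor.observe();p,d=capture("wrist");k=cam("wrist",s)
if len(sys.argv)>1: cv2.imwrite(sys.argv[1],p[:,:,::-1])
print("tcp",np.round(s["tcp_pos"],4),np.round(s["tool_rot"],3),"gap",round(s["finger_gap"]*85.4,1),"F",np.round(s["wrist_force"],1))
h=cv2.cvtColor(p,cv2.COLOR_RGB2HSV)
g=cv2.inRange(h,(40,60,40),(85,255,255))
n,lab,st,_=cv2.connectedComponentsWithStats(g);g=(lab==1+np.argmax(st[1:,4])).astype(np.uint8)
hull=cv2.fillConvexPoly(np.zeros_like(g),cv2.convexHull(np.argwhere(g)[:,::-1].astype(np.int32)),1)
# shadows on the mat keep the hue of the mat
m=cv2.morphologyEx(hull*(cv2.inRange(h,(36,75,0),(90,255,255))==0),cv2.MORPH_OPEN,np.ones((3,3)))
n,lab,st,ce=cv2.connectedComponentsWithStats(m)
for i in range(1,n):
    if st[i,4]<150: continue
    q=lab==i;uv=np.argwhere(q)[:,::-1];print(st[i],np.median(h[q],0),"rect@.013",rect(onplane(*k,uv,.013)))
E
python3 strips.py
```

```text
tcp [ 0.4998 -0.228   0.1562] [ 3.14  -0.056 -0.   ] gap 40.2 F [-0.3  0.2  0.3]
[ 304    0   53   89 4397] [ 16.  15. 230.] rect@.013 [ 638.3 -238.3   71.3   44.7   -4.4]
[ 315  112   31   85 1334] [ 12. 105. 197.] rect@.013 [ 539.4 -235.2   85.2   15.9  -13.4]
[303 215  13  44 454] [ 26.  64. 100.] rect@.013 [ 4.513e+02 -2.105e+02  5.200e+01  1.190e+01  2.000e-01]
```

```bash
python3 -m pendant '[[[4,0.6,3],[0,0,0.15],4],[[4,0.6,8],[0,0,0.198],4],[[4,0.6,11],[0,0,0.198],4],[[4,0.6,13],[0,0,0.198],4],[[4,0.6,14.5],[0,0,0.198],4],[[4,0.6,14.9],[0,0,0.198],4],[[4,0.6,14.9],[0,0,0.198],4],[[4,0.6,14.9],[0,0,0.198],1],[[4,0.6,14.9],[0,0,0.198],1],[[4,0.6,14.9],[0,0,0.198],1],[[4,0.6,14.9],[0,0,0.198],1],[[4,0.6,14.9],[0,0,0.198],1]]' 40
```

```text
t: 10.07
tcp_pos: [0.5403, -0.2363, 0.0084]
tool_rot: [3.119, -0.367, 0.003]
wrist_force: [-1.0, -0.3, 6.5]
finger_gap: 0.164
```

```bash
python3 -m pendant '[[[0,0,-4],[0,0,0],1],[[0,0,-9],[0,0,0],1],[[-0.3,-5,-12],[0,0,-0.18],1],[[-0.7,-10.5,-13],[0,0,-0.36],1],[[-1.1,-16,-13],[0,0,-0.54],1],[[-1.5,-22,-13],[0,0,-0.72],1],[[-1.9,-28,-13],[0,0,-0.9],1],[[-2.3,-34,-13],[0,0,-1.08],1],[[-2.7,-40,-13],[0,0,-1.26],1],[[-3.1,-46,-13],[0,0,-1.44],1],[[-3.1,-46.7,-13],[0,0,-1.62],1],[[-3.1,-46.7,-13],[0,0,-1.763],1]]' 40
python3 -m pendant '[[[0,0,0],[0,0,-0.02],1],[[0,0,0],[0,0,-0.02],1]]'
python3 look.py w7 pale:.038
```

```text
t: 11.58
tcp_pos: [0.6179, 0.2275, 0.1377]
tool_rot: [2.258, 2.182, 0.001]
wrist_force: [-0.1, -1.4, 0.2]
finger_gap: 0.166
t: 11.82
tcp_pos: [0.6177, 0.2273, 0.1376]
tool_rot: [2.239, 2.202, 0.0]
wrist_force: [-0.3, -0.5, -0.0]
finger_gap: 0.165
tcp [0.6177 0.2273 0.1376] [2.239 2.202 0.   ] gap 14.1 F [-0.3 -0.5 -0. ] t 11.8
pale 16375 [227. 202.] rect [537.8 229.1 249.6  61.   -2.3] mean [530.4 231.2] z 0.0387
```

View pics/w7.png

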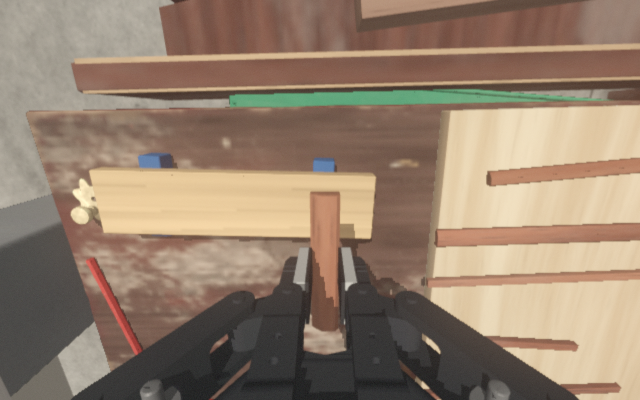

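Brown strip is held at (325,260), above the far bearer. I lower it.

```bash
python3 -m pendant '[[[-0.1,0,4],[0,0,0.025],1],[[-0.1,0,7],[0,0,0.025],1],[[-0.1,0,8.7],[0,0,0.025],1],[[-0.1,0,9.3],[0,0,0.025],1],[[-0.1,0,9.4],[0,0,0.025],1],[[-0.1,0,9.4],[0,0,0.025],1],[[-0.1,0,9.4],[0,0,0.025],1]]' 40
```

```text
t: 12.75
tcp_pos: [0.6186, 0.2264, 0.0447]
tool_rot: [2.266, 2.173, 0.003]
wrist_force: [0.6, 1.0, -0.7]
finger_gap: 0.164
```

```bash
python3 -m pendant '[[[0,0,0.15],[0,0,0],1],[[0,0,0.18],[0,0,0],1],[[0,0,0.18],[0,0,0],1],[[0,0,0.15],[0,0,0],3.5],[[0,0,0.1],[0,0,0],3.5],[[0,0,0.1],[0,0,0],3.5],[[0,0,-3],[0,0,0],3.5],[[0,-3,-8],[0,0,0],4],[[0,-6,-12],[0,0,0],4],[[0,-6,-14],[0,0,0],4],[[0,-6,-14],[0,0,0],4]]' 40
python3 look.py w8 pale:.038 brown:.048
```

```text
t: 14.12
tcp_pos: [0.56, 0.2291, 0.1862]
tool_rot: [2.265, 2.171, 0.008]
wrist_force: [-0.1, 0.0, 0.2]
finger_gap: 0.469
tcp [0.56   0.2291 0.1862] [2.265 2.171 0.008] gap 40.1 F [-0.1  0.   0.2] t 14.1
pale 10252 [278. 192.] rect [512.7 229.8 199.5  60.6  -2.2] mean [512.3 230.8] z 0.0386
pale 1666 [403. 191.] rect [645.9 224.9  59.8  32.8  87.5] mean [645.9 225.6] z 0.0385
brown 955 [379. 199.] rect [618.7 223.   85.3  16.6  87.3] mean [618.4 220.3] z 0.0475
```

View pics/w8.png

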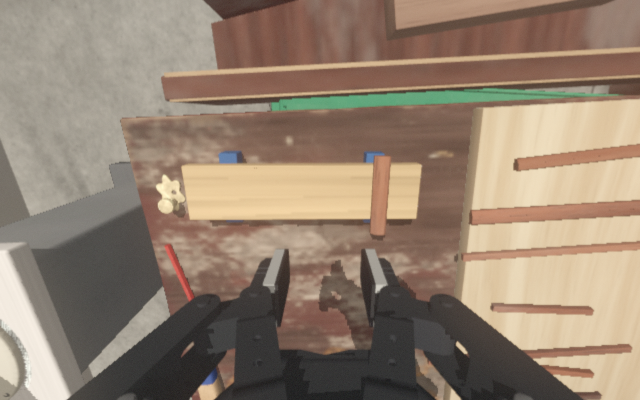

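Brown strip sits crosswise above the far bearer (379,197), measured within 3 mm of target. Now the black one.

```bash
python3 -m pendant '[[[-6,-1,0],[0,0,0.17],4],[[-12,-2,0],[0,0,0.34],4],[[-18,-3,0],[0,0,0.51],4],[[-24,-4.5,0],[0,0,0.68],4],[[-30,-6,0],[0,0,0.85],4],[[-36,-7.5,0],[0,0,1.02],4],[[-42,-8.5,2],[0,0,1.19],4],[[-44.5,-9,5],[0,0,1.36],4],[[-44.5,-9,8],[0,0,1.53],4],[[-44.5,-9,8],[0,0,1.53],4],[[-44.5,-9,8],[0,0,1.53],4]]' 40
python3 strips.py pics/w9.png
```

```text
t: 15.55
tcp_pos: [0.4509, -0.2122, 0.104]
tool_rot: [3.141, 0.003, 0.005]
wrist_force: [1.0, -0.1, 0.6]
finger_gap: 0.472
tcp [ 0.4509 -0.2122  0.104 ] [3.141e+00 3.000e-03 5.000e-03] gap 40.3 F [ 1.  -0.1  0.6]
[329   0  59  13 628] [ 30.  19. 137.] rect@.013 [ 604.4 -236.6   40.9    7.3  -90. ]
[315 182  14  56 724] [ 30.  61. 100.] rect@.013 [ 4.513e+02 -2.104e+02  5.100e+01  1.160e+01  3.000e-01]
[362 249  15  13 166] [ 37.5  27.  125. ] rect@.013 [ 407.8 -254.3   13.    12.3  -87.6]
```

View pics/w9.png

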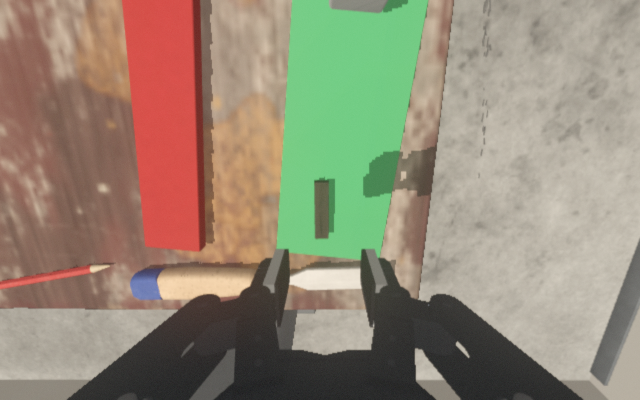

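Black strip lies at (322,208), well clear of the chisel at (330,275). Descend and grip.

```bash
python3 -m pendant '[[[0,-0.1,4],[0,0,0],3.5],[[0,-0.1,7.5],[0,0,0],3.5],[[0,-0.1,9.2],[0,0,0],3.5],[[0,-0.1,9.6],[0,0,0],3.5],[[0,-0.1,9.7],[0,0,0],3.5],[[0,-0.1,9.7],[0,0,0],0.6],[[0,-0.1,9.7],[0,0,0],0.6],[[0,-0.1,9.7],[0,0,0],0.6],[[0,-0.1,9.7],[0,0,0],0.6],[[0,-0.1,9.7],[0,0,0],0.6]]' 40
```

```text
t: 16.85
tcp_pos: [0.4528, -0.2117, 0.0088]
tool_rot: [3.14, 0.002, 0.01]
wrist_force: [-1.0, -0.2, 6.4]
finger_gap: 0.131
```

```bash
python3 -m pendant '[[[0,0,-4],[0,0,0],0.6],[[0,0,-9],[0,0,0],0.6],[[0,-5,-12],[0,0,-0.17],0.6],[[0,-10.5,-13],[0,0,-0.34],0.6],[[0.5,-16,-13],[0,0,-0.51],0.6],[[0.5,-22,-13],[0,0,-0.68],0.6],[[0.5,-28,-13],[0,0,-0.85],0.6],[[0.5,-34,-13],[0,0,-1.02],0.6],[[0.5,-40,-13],[0,0,-1.19],0.6],[[0.5,-44.5,-13],[0,0,-1.36],0.6],[[0.5,-44.5,-13],[0,0,-1.529],0.6],[[0.5,-44.5,-13],[0,0,-1.529],0.6]]' 40
python3 -m pendant '[[[0,0,0],[0,0,0],0.6],[[0,0,0],[0,0,0],0.6]]'
```

```text
t: 18.35
tcp_pos: [0.456, 0.2337, 0.1383]
tool_rot: [2.262, 2.172, 0.006]
wrist_force: [0.2, -0.5, -0.4]
finger_gap: 0.129
t: 18.6
tcp_pos: [0.4563, 0.2329, 0.1384]
tool_rot: [2.265, 2.168, 0.006]
wrist_force: [-1.0, -0.3, -0.5]
finger_gap: 0.131
```

```bash
python3 -m pendant '[[[0,0.15,4],[0,0,0],0.6],[[0,0.15,7],[0,0,0],0.6],[[0,0.15,8.7],[0,0,0],0.6],[[0,0.15,9.3],[0,0,0],0.6],[[0,0.15,9.5],[0,0,0],0.6],[[0,0.15,9.5],[0,0,0],0.6],[[0,0.15,9.5],[0,0,0],0.6]]' 40
```

```text
t: 19.48
tcp_pos: [0.4591, 0.233, 0.0441]
tool_rot: [2.265, 2.167, 0.008]
wrist_force: [0.1, -0.1, -0.3]
finger_gap: 0.128
```

```bash
python3 -m pendant '[[[0,-0.1,0.05],[0,0,0],0.6],[[0,-0.1,0.1],[0,0,0],0.6],[[0,-0.1,0.05],[0,0,0],3.5],[[0,-0.1,0.05],[0,0,0],3.5],[[0,-0.1,0.05],[0,0,0],3.5],[[0,-0.1,-3],[0,0,0],3.5],[[0,3,-8],[0,0,0],4],[[0,7,-12],[0,0,0],4],[[0,7,-14],[0,0,0],4],[[0,7,-14],[0,0,0],4]]' 40
python3 look.py w10 pale:.038 brown:.048
python3 - <<'E'
from h import *
s=monitor.observe();p,d=capture("wrist");k=cam("wrist",s);X=cloud(p,d,*k)
m=((abs(X[...,2]-.048)<.005)&(abs(X[...,0]-.538)<.13)&(abs(X[...,1]-.229)<.06)).astype(np.uint8)
n,lab,st,ce=cv2.connectedComponentsWithStats(m)
for i in range(1,n):
    if st[i,4]>100: print(st[i],rect(onplane(*k,np.argwhere(lab==i)[:,::-1],.048)))
E
```

```text
t: 20.72
tcp_pos: [0.529, 0.2305, 0.1861]
tool_rot: [2.265, 2.166, 0.013]
wrist_force: [-0.1, 0.6, 0.2]
finger_gap: 0.467
tcp [0.529  0.2305 0.1861] [2.265 2.166 0.013] gap 39.8 F [-0.1  0.6  0.2] t 20.7
pale 9577 [310. 191.] rect [512.8 229.8 199.7  60.8  -2.3] mean [516.3 230.9] z 0.0386
pale 1623 [432. 191.] rect [646.4 224.4  59.9  31.8  87.3] mean [646.3 225.2] z 0.0385
brown 1126 [408. 197.] rect [618.2 223.2  84.3  17.1  87.3] mean [618.1 221.9] z 0.0476
brown 440 [257. 200.] rect [459.9 229.3  52.9  13.   87.1] mean [460.5 227.3] z 0.0486
[ 399  155   25   80 1290] [618.3 223.6  84.8  17.3  87.2]
[248 173  17  50 667] [459.6 229.   52.7  14.   87.4]
```

View pics/w10.png

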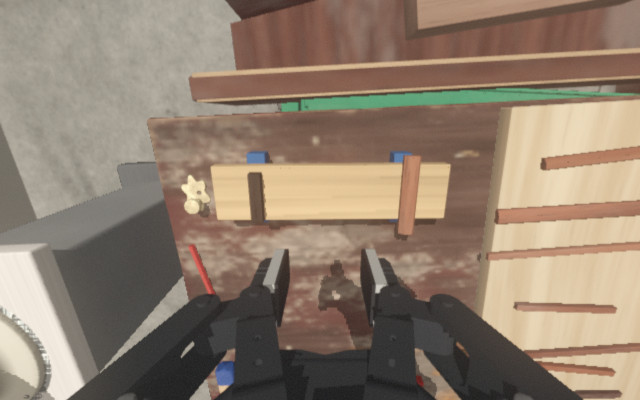

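Both strips lie crosswise over the bearers: black (257,198), brown (408,195), each within 3 mm. Now the red board.

```bash
python3 -m pendant '[[[-5,0,0],[0,0,0.17],5],[[-10,0.5,0],[0,0,0.34],6],[[-16,1,0],[0,0,0.51],7],[[-22,1.5,0],[0,0,0.68],7],[[-28,2,2],[0,0,0.85],7],[[-31.7,2,4],[0,0,1.02],7],[[-31.7,2,6],[0,0,1.19],7],[[-31.7,2,7],[0,0,1.36],7],[[-31.7,2,7],[0,0,1.53],7],[[-31.7,2,7],[0,0,1.629],7],[[-31.7,2,7],[0,0,1.629],7],[[-31.7,2,7],[0,0,1.629],7]]' 70
python3 look.py w11 red:.014
```

```text
t: 22.32
tcp_pos: [0.5326, -0.0876, 0.1135]
tool_rot: [3.136, -0.156, 0.008]
wrist_force: [-0.0, 1.3, 0.1]
finger_gap: 0.822
tcp [ 0.5326 -0.0876  0.1135] [ 3.136 -0.156  0.008] gap 70.2 F [-0.   1.3  0.1] t 22.3
```

```bash
sed -i 's/red=((174,150,80)/red=((172,140,50)/; s/red2=((0,190,110),(4,/red2=((0,170,50),(6,/' h.py; python3 look.py w11 red:.014; python3 -c "
import cv2;h=cv2.cvtColor(cv2.imread('pics/w11.png'),cv2.COLOR_BGR2HSV);print(h[60:200:40,320].tolist())"
```

```text
tcp [ 0.5329 -0.0877  0.1137] [ 3.136 -0.157  0.009] gap 69.9 F [-0.3 -0.   0.5] t 22.4
[[2, 161, 227], [2, 160, 226], [1, 159, 228], [1, 163, 225]]
```

```bash
sed -i 's/red2=((0,170,50)/red2=((0,140,50)/' h.py; python3 look.py w11 red:.014
```

```text
tcp [ 0.5331 -0.0878  0.114 ] [ 3.136 -0.158  0.01 ] gap 70.0 F [-0.4  0.1 -0.6] t 22.4
red 15160 [323. 176.] rect [538.3 -87.6 248.7  49.7  -6.2] mean [556.5 -89.6] z 0.0147
```

```bash
python3 -m pendant '[[[0.5,0,4],[0,-0.006,0.007],7],[[0.5,0,8],[0,-0.006,0.007],7],[[0.5,0,10],[0,-0.006,0.007],7],[[0.5,0,11.2],[0,-0.006,0.007],7],[[0.5,0,11.3],[0,-0.006,0.007],7],[[0.5,0,11.3],[0,-0.006,0.007],4],[[0.5,0,11.3],[0,-0.006,0.007],4],[[0.5,0,11.3],[0,-0.006,0.007],4],[[0.5,0,11.3],[0,-0.006,0.007],4],[[0.5,0,11.3],[0,-0.006,0.007],4]]' 70
```

```text
t: 23.72
tcp_pos: [0.5401, -0.0887, 0.0026]
tool_rot: [3.136, -0.169, 0.005]
wrist_force: [-1.8, -0.4, 6.6]
finger_gap: 0.563
```

```bash
python3 -m pendant '[[[0,0,-4],[0,0,0],4],[[0,0,-9],[0,0,0],4],[[-0.5,-5,-13],[0,0,-0.02],4],[[-1.1,-11,-13],[0,0,-0.04],4],[[-1.7,-17,-13],[0,0,-0.066],4],[[-2.5,-23,-13],[0,0,-0.066],4],[[-3.2,-28,-13],[0,0,-0.066],4],[[-3.5,-31.5,-13],[0,0,-0.066],4],[[-3.5,-31.5,-13],[0,0,-0.066],4],[[-3.5,-31.5,-13],[0,0,-0.066],4],[[-3.5,-31.5,-13],[0,0,-0.066],4]]' 70
python3 look.py w12 blue:.022
```

```text
t: 25.1
tcp_pos: [0.5391, 0.2264, 0.1321]
tool_rot: [3.138, -0.069, 0.005]
wrist_force: [0.1, 0.2, -1.6]
finger_gap: 0.561
tcp [0.5391 0.2264 0.1321] [ 3.138 -0.069  0.005] gap 47.9 F [ 0.1  0.2 -1.6] t 25.1
blue 424 [571. 331.] rect [380.  -39.6  27.4  24.8 -87.5] mean [380. -40.] z 0.0197
```

View pics/w12.png

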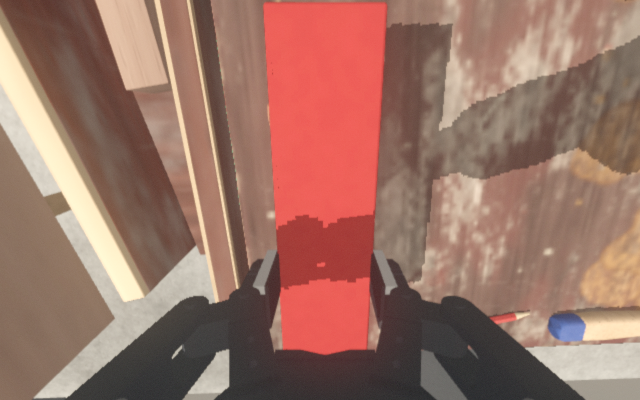

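```bash
python3 -m pendant '[[[0,-0.2,3],[0,-0.004,0],4],[[0,-0.2,6],[0,-0.004,0],4],[[0,-0.2,7.5],[0,-0.004,0],4],[[0,-0.2,8.0],[0,-0.004,0],4],[[0,-0.2,8.1],[0,-0.004,0],4],[[0,-0.2,8.1],[0,-0.004,0],4],[[0,-0.2,8.1],[0,-0.004,0],4]]' 70
```

```text
t: 26.02
tcp_pos: [0.5401, 0.2286, 0.052]
tool_rot: [3.139, -0.07, 0.001]
wrist_force: [-0.3, 0.3, -1.0]
finger_gap: 0.562
```

```bash
python3 -m pendant '[[[-0.1,0,0.1],[0,0,0],4],[[-0.1,0,0.2],[0,0,0],4],[[-0.1,0,0.2],[0,0,0],4],[[-0.1,0,0.15],[0,0,0],6.5],[[-0.1,0,0.15],[0,0,0],6.5],[[-0.1,0,0.15],[0,0,0],6.5],[[-0.1,0,-3],[0,0,0],6.5],[[-0.1,0,-7],[0,0,0],6.5],[[-0.1,2,-12],[0,0,0],6.5],[[-0.1,2,-15],[0,0,0],6.5],[[-0.1,2,-15],[0,0,0],6.5]]' 70
python3 look.py w13 red:.062
```

```text
t: 27.4
tcp_pos: [0.5401, 0.2095, 0.2051]
tool_rot: [-3.14, 0.07, -0.009]
wrist_force: [0.6, 0.6, 0.5]
finger_gap: 0.76
tcp [0.5401 0.2095 0.2051] [-3.14   0.07  -0.009] gap 64.9 F [0.6 0.6 0.5] t 27.4
red 10790 [306. 178.] rect [537.7 227.9 248.   49.3  -2.5] mean [553.9 227. ] z 0.0627
```

View pics/w13.png

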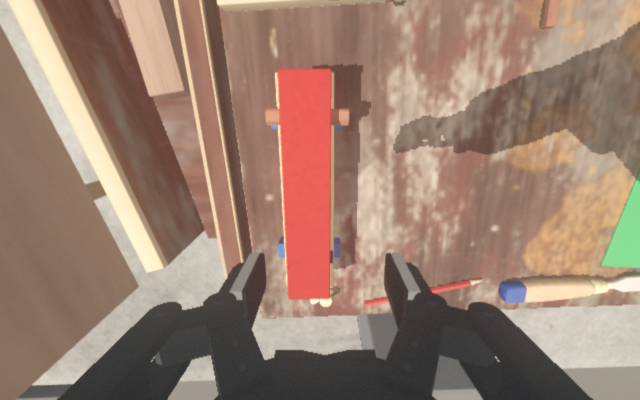

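Red board sits straight over the pale one, centred on (305,180), measured (537.7, 227.9) against stand (538, 228.7). Now the weight.

```bash
python3 -m pendant '[[[2,6,0],[0,0,0.025],6.5],[[4,12,0],[0,0,0.025],6.5],[[6,18,0],[0,0,0.025],6.5],[[8,24,0],[0,0,0.025],6.5],[[10,30,0],[0,0,0.025],6.5],[[11,36,1],[0,0,0.025],6.5],[[11.5,42,2],[0,0,0.025],6.5],[[11.5,44.3,4],[0,0,0.025],6.5],[[11.5,44.3,4],[0,0,0.025],6.5],[[11.5,44.3,4],[0,0,0.025],6.5],[[11.5,44.3,4],[0,0,0.025],6.5]]' 60
python3 look.py w14 grey:.039
```

```text
t: 28.82
tcp_pos: [0.6353, -0.2355, 0.1642]
tool_rot: [-3.139, 0.103, -0.006]
wrist_force: [-0.3, 0.6, 0.6]
finger_gap: 0.761
tcp [ 0.6353 -0.2355  0.1642] [-3.139  0.103 -0.006] gap 65.0 F [-0.3  0.6  0.6] t 28.8
grey 2700 [326. 194.] rect [ 639.2 -237.8   68.7   39.5   -3.8] mean [ 640.6 -237.9] z 0.0396
```

View pics/w14.png

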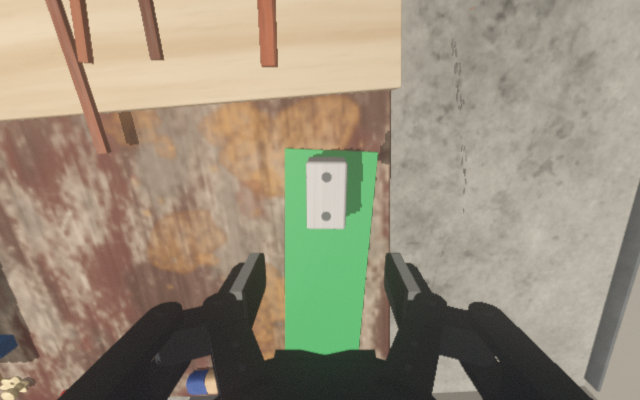

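Weight at (326,194), jaws are aligned. Descend and grip.

```bash
python3 -m pendant '[[[0.3,0.2,5],[0,0,0],6.5],[[0.3,0.2,10],[0,0,0],6.5],[[0.3,0.2,13],[0,0,0],6.5],[[0.3,0.2,15],[0,0,0],6.5],[[0.3,0.2,15.4],[0,0,0],6.5],[[0.3,0.2,15.4],[0,0,0],6.5],[[0.3,0.2,15.4],[0,0,0],3],[[0.3,0.2,15.4],[0,0,0],3],[[0.3,0.2,15.4],[0,0,0],3],[[0.3,0.2,15.4],[0,0,0],3],[[0.3,0.2,15.4],[0,0,0],3],[[0.3,0.2,15.4],[0,0,0],3]]' 90
```

```text
t: 30.38
tcp_pos: [0.6401, -0.2382, 0.0125]
tool_rot: [3.14, -0.104, 0.011]
wrist_force: [-0.6, 0.6, 6.2]
finger_gap: 0.45
```

```bash
python3 -m pendant '[[[0,0,-1],[0,0,0],3],[[0,0,-3],[0,0,0],3],[[0,0,-6],[0,0,0],3],[[0,0,-10],[0,0,0],3],[[0,0,-13],[0,0,0],3],[[0,-3,-15],[0,0,0],3],[[-1,-7,-16],[0,0,0],3],[[-2,-11,-16],[0,0,0],3],[[-3,-15,-16],[0,0,0],3],[[-4,-19,-16],[0,0,0],3],[[-5,-23,-16],[0,-0.006,-0.01],3],[[-6,-25,-16],[0,-0.006,-0.01],3]]' 90
```

```text
t: 31.88
tcp_pos: [0.595, 0.0189, 0.173]
tool_rot: [-3.139, 0.082, -0.002]
wrist_force: [0.3, 0.6, -8.1]
finger_gap: 0.445
```

```bash
python3 -m pendant '[[[-1.3,-4,0],[0,0,-0.01],3],[[-2.6,-8,0],[0,0,-0.01],3],[[-4,-12,0],[0,0,-0.01],3],[[-5.5,-16,0],[0,0,-0.01],3],[[-6.7,-19,0],[0,0,-0.01],3],[[-6.7,-20.6,1],[0,0,-0.01],3],[[-6.7,-20.6,4],[0,0,-0.01],3],[[-6.7,-20.6,7],[0,0,-0.01],3],[[-6.7,-20.6,8],[0,0,-0.01],3],[[-6.7,-20.6,8],[0,0,-0.01],3],[[-6.7,-20.6,8],[0,0,-0.01],3]]' 90
```

```text
t: 33.25
tcp_pos: [0.5402, 0.2285, 0.0946]
tool_rot: [-3.138, 0.067, -0.005]
wrist_force: [0.5, -1.1, -8.2]
finger_gap: 0.45
```

```bash
python3 -m pendant '[[[-0.1,0,1],[0,0,0],3],[[-0.1,0,1.8],[0,0,0],3],[[-0.1,0,2.1],[0,0,0],3],[[-0.1,0,2.2],[0,0,0],3],[[-0.1,0,2.2],[0,0,0],3],[[-0.1,0,2.2],[0,0,0],3]]' 90
```

```text
t: 34.0
tcp_pos: [0.5395, 0.2288, 0.0728]
tool_rot: [-3.138, 0.067, -0.006]
wrist_force: [0.2, -0.2, -7.6]
finger_gap: 0.451
```

```bash
python3 -m pendant '[[[0,0,0.1],[0,0,0],3],[[0,0,0.15],[0,0,0],3],[[0,0,0.2],[0,0,0],3],[[0,0,0.2],[0,0,0],3]]' 90
```

```text
t: 34.5
tcp_pos: [0.5396, 0.2288, 0.0715]
tool_rot: [-3.138, 0.067, -0.006]
wrist_force: [-2.7, -1.3, 0.7]
finger_gap: 0.452
```

Weight load is off the wrist, so it has been set down. Release and check.

```bash
python3 -m pendant '[[[0,0,-0.03],[0,0,0],6],[[0,0,-0.05],[0,0,0],6],[[0,0,-0.05],[0,0,0],6],[[0,0,-0.05],[0,0,0],6],[[0,0,-2],[0,0,0],6],[[0,0,-5],[0,0,0],6],[[0,0,-9],[0,0,0],6],[[0,6,-14],[0,0,0],6],[[0,10,-16],[0,0,0],6],[[0,10,-16],[0,0,0],6],[[0,10,-16],[0,0,0],6]]' 60
python3 look.py w15 red:.062 grey:.098 pale:.038 brown:.048
python3 - <<'E'
from h import *
p,d=capture("scene");cv2.imwrite("pics/end.png",p[:,:,::-1])
s=monitor.observe();p,d=capture("wrist");k=cam("wrist",s);X=cloud(p,d,*k)
m=((X[...,2]>.092)&(X[...,2]<.103)&(abs(X[...,0]-.538)<.06)&(abs(X[...,1]-.229)<.06)).astype(np.uint8)
n,lab,st,ce=cv2.connectedComponentsWithStats(m);i=1+np.argmax(st[1:,4]);q=lab==i
print("weight",st[i],rect(onplane(*k,np.argwhere(q)[:,::-1],.098)),np.percentile(X[q][:,2],[5,50,95]))
E
```

```text
t: 35.88
tcp_pos: [0.5348, 0.1288, 0.2323]
tool_rot: [-3.137, 0.068, -0.009]
wrist_force: [-0.8, 0.9, -0.4]
finger_gap: 0.702
tcp [0.5348 0.1288 0.2323] [-3.137  0.068 -0.009] gap 59.9 F [-0.8  0.9 -0.4] t 35.9
red 4279 [232. 115.] rect [601.4 224.2 120.9  50.8  -2.4] mean [618.7 223.1] z 0.0626
red 1423 [242. 246.] rect [461.5 230.7  91.3  50.   -2.7] mean [467.  232.6] z 0.0628
grey 2550 [228. 196.] rect [538.7 226.7  69.4  40.5  -2.7] mean [540.3 226.7] z 0.0986
pale 848 [266. 191.] rect [510.7 202.8 197.7   8.1  -2.4] mean [526.8 201.8] z 0.0385
pale 216 [259.  91.] rect [643.8 197.   34.1   7.2  -2.6] mean [644.  197.1] z 0.0383
brown 182 [263. 115.] rect [618.7 190.1  25.2  20.8  -2.8] mean [618.3 193.3] z 0.0478
weight [ 206  163   46   66 2608] [538.8 226.5  69.1  40.9  -2.7] [0.09627831 0.09859692 0.0998466 ]
```

View pics/w15.png

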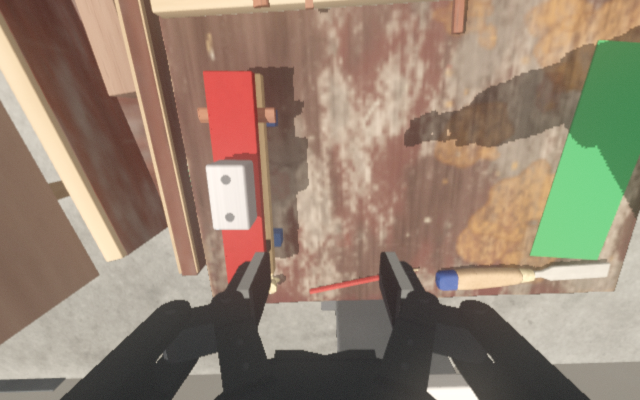

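The weight stands upright on the middle of the red board, at (229,195). Its top is level at 0.0986 m and all heights are right; nothing else has been disturbed. Handing in.

```bash
python3 -c "
from bench import job_done
job_done()"
```

```text
the job is handed in; nothing more can be done
```

The stack is built and handed in after about 36 s of robot time. It goes pale board over both bearers, brown strip above the far bearer, black strip above the near one, red board, then the steel weight upright.

The last wrist-camera checks, against the stand measured at (538.0, 228.7) mm and turned −2.4°, were:

| Part | Position measured (mm) | Direction | Distance from target |
|---|---|---|---|
| Pale board | (537.3, 228.8) | −2.3° | within about 1 mm |
| Red board | (537.7, 227.9) | −2.5° | within about 1 mm |
| Weight | (538.8, 226.5), top at 98.6 mm | −2.7° | about 2 mm |
| Brown strip | 2–3 mm short along the board's width | 87.2° | 2–3 mm |
| Black strip | 2–3 mm short along the board's width | 87.4° | 2–3 mm |

- **Heights:** the measured tops of all five parts match the intended stack to about 1 mm.
- **Strips:** their positions date from before the red board went on. Afterwards I saw only the brown strip's end, still in place; the black one was hidden.
- **Camera disagreement:** the fixed cameras placed things 2–5 mm lower in y than the wrist camera did. I went by the wrist camera, which agreed with where the fingers closed on the pale board, so each part's true offset could differ by a millimetre or two.
- **Things to leave alone:** the chisel and the pencil are plainly in place in the last picture. The knob shows only at the edge of the stack; nothing came near it. I judged all three by eye and did not measure them.

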